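# Store the carved stones in their foam cradles

## Robot

A 6-joint arm with a two-finger parallel gripper is mounted at the origin on the work surface. World frame = base frame: x ahead of the robot, y to its left, z up, the work surface at z = 0. Lengths are in m, angles in degrees, forces in N, time in s.
With the tool pointing down it reaches from about 0.375 to 0.9 m from the base axis. Payload 3.1 kg.
Tool frame: the origin (TCP) lies on the centre line of the jaws, within the pads' length; the fingertips stand 22 mm ahead of it and the grasp point (between the pads) lies 3 mm ahead of it; z points along the fingers, y is the line along which they close (so a half turn about z gives the same grasp; the last joint's range is limited). The gripper opens to 87 mm and grips with 3 to 60 N. Pads are 19 mm wide; open, the fingers measure 117 mm over their backs; the gripper's body (75 mm by 190 mm) begins 51 mm behind the grasp point.
Start: joints at [-78.065, 30.224, 82.088, -0, 67.689, -10.227], TCP at [0.236, -0.579, 0.245] pointing down, gripper open.
Joint ranges: [-176.69, 176.69], [-43.24, 126.21], [12.49, 139.97], [-82, 262], [0, 151.66], [-163.58, 163.58]. Speed limits (degrees/s): [159.86, 159.86, 180, 180, 180, 180].

## Interface

Orientations are given as a 3x3 rotation matrix whose columns are the frame's x, y, z axes.
In Python, from rig import * gives the robot as it stands.
- The arm moves only by the shell command python3 -m jog 'ROWS'. ROWS is text: rows parted by semicolons, each of 7 numbers parted by spaces: the shift along the tool's x, y, z in mm, then the turn, a rotation vector about the tool's x, y, z in rad, then the finger opening in mm, from 0 to 87. In form: tx ty tz ax ay az fingers; .... A call has 1 to 12 rows; each row shifts and turns the commanded pose from where the row before left it, along the tool's axes as they then stand; what a row does not reach is not made up. A row lasts 1/8 s, in which the tool goes at most 62.5 mm and 10.7 degrees, less where a joint would pass 70% of its speed; a pose out of reach is approached as far as the arm can. A call with a gripper value outside its range is refused whole. The fingers move at their own pace and stop on an object; the grip force is fixed at half the most. Time passes only in rows, so rows that do not move let the fingers close. It gives the time, the measured TCP pose, the force, the opening and the grip force at its end, in the units of the state.
- read_state(): the state, without advancing time (a new reading comes with each control period).
- capture(name): name is "side" or "top" or "wrist"; returns a dict with "color" (384x512x3 uint8, red, green, blue), "camera_matrix" (3x3 intrinsics, pixels), "R" (3x3) and "t" (3): a world point X has camera coordinates R X + t. Camera axes: x right, y down, z forward; pixel columns grow to the right and rows downward; lengths in m; the calibration is good to about 2 mm. A picture is of the moment at which its call begins. There is no depth.
- hand_in(): hands the job in; it is judged then, once.
Trained networks look in the newest picture that a camera, given by its name, has taken for a name from the list of things; names that differ only in an ending like _2 or _b are one class to them, and where a whole thing is asked for, a point or a joint stands for the part that bears it (a point fixed in the world has none). Each returns a list of dicts, best first, with "conf" (0 to 1); they miss things now and then, are a little off and sometimes report something else, mostly with a low value. They report only what shows in the picture. A call takes as long as a camera call. They do not tell look-alikes from the thing itself.
- find_in(camera, target): "at" ([x, y, z] in m, in world coordinates, good to about 4 mm: the middle of the surface that is visible of it).
- trace(camera, target): "pixels" (384x512 bool, what is visible of it).
- place_of(camera, target): "at" ([x, y, z] in m, in world coordinates, good to about 4 mm: a listed point, or the origin of a listed thing).
The state is a dict: "time_s": time; "joint_positions": joint angles; "qvel": joint speeds; "tau": joint torques, N m; "position": TCP position; "tcp_rot": TCP orientation; "force": force on the tool from outside, world axes, zero at the start; "moment": the same for the moment, N m; "opening": opening from 0.0 (shut) to 1.0 (fully open); "grasp_force": force on a finger pad.
Only numpy, scipy, OpenCV 4.12 (cv2) and the standard library are available. Lean on these libraries where they do the work, as an engineer would, in place of code of your own. Each camera call takes 0.05 s, during which the arm holds its last target. There are 200 camera calls.

## Task

Put each of the four cleaned carved stones away in the white foam cradle whose recess matches its shape and size (large round, small round, square, oblong), sitting flat on the floor of the recess. Set them down gently, without dropping them, and do not knock over the beaker or the jar; leave all four stones released and at rest.

Things in the scene. Friction and masses are not known exactly. Their poses are not given: they have to be found in the camera images.
- piece_large: Loose carved piece of beige stone, standing flat; origin at the centre of its underside, z up, upright plain sides to 36 mm height with shallow (up to 4 mm) carving on top, a round disc 54 mm across, rosette on top; about 0.2 kg.
- piece_small: Loose carved piece of beige stone, standing flat; origin at the centre of its underside, z up, upright plain sides to 36 mm height with shallow (up to 4 mm) carving on top, a round stub 34 mm across, low knob on top; about 0.08 kg.
- piece_square: Loose carved piece of beige stone, standing flat; origin at the centre of its underside, z up, upright plain sides to 36 mm height with shallow (up to 4 mm) carving on top, a square block 44 x 44 mm (sides along its x and y), framed flower on top; about 0.17 kg.
- piece_bar: Loose carved piece of beige stone, standing flat; origin at the centre of its underside, z up, upright plain sides to 36 mm height with shallow (up to 4 mm) carving on top, an oblong length of moulding, 80 mm along its x and 28 mm along its y, a row of beads on top; about 0.19 kg.
- cradle_large: White foam cradle fixed to the bench, 112 x 80 mm (x by y), 14 mm thick, lying flat; origin at the centre of its underside, x along its 112 mm side. In its middle, centred on the origin, an 8 mm deep flat recess (floor 6 mm above the bench, lined grey) that is round, 70 mm across.
- cradle_small: White foam cradle fixed to the bench, 112 x 80 mm (x by y), 14 mm thick, lying flat; origin at the centre of its underside, x along its 112 mm side. In its middle, centred on the origin, an 8 mm deep flat recess (floor 6 mm above the bench, lined grey) that is round, 50 mm across.
- cradle_square: White foam cradle fixed to the bench, 112 x 80 mm (x by y), 14 mm thick, lying flat; origin at the centre of its underside, x along its 112 mm side. In its middle, centred on the origin, an 8 mm deep flat recess (floor 6 mm above the bench, lined grey) that is square, 60 x 60 mm, sides along its x and y.
- cradle_bar: White foam cradle fixed to the bench, 112 x 80 mm (x by y), 14 mm thick, lying flat; origin at the centre of its underside, x along its 112 mm side. In its middle, centred on the origin, an 8 mm deep flat recess (floor 6 mm above the bench, lined grey) that is oblong, 96 mm along its x and 44 mm along its y.
- beaker: Bystander: small open clear plastic beaker, 60 mm across the rim, 55 mm tall, standing loose; origin at the centre of its underside. Must not be knocked over. Other bystanders on the bench among the stones (tape ring, eraser, vial) are at most 45 mm tall.
- jar: Bystander: small amber glass jar with a black cap, 46 mm across, about 55 mm tall, standing loose; origin at the centre of its underside. Must not be knocked over.
Not all that is in view belongs to the job. Leave any brown or pink look-alike of the cradle_bar alone.

How it is judged:
By the outcome, as a careful person would: the job done as asked, in the order asked, and still so for the second after the job is handed in, with the robot touching nothing.
It also fails if it takes over 99 s, if anything falls off the work surface, if the arm or the gripper's body presses on something with over 40 N, if the wrist force passes 120 N, or if a joint passes its speed limit or range.

## Working session

There is one attempt and no reset: what is moved stays moved. The work goes in short steps, Python scripts to look and compute and a shell command to move; the robot and the scene stay as the last step left them, time stands still between calls to the robot, and variables do not carry over. Pictures are saved under pics/ and viewed, at most 14 in all, crops included, and the job is handed in when it is done.

```bash
mkdir -p pics
python3 - <<'E'
from rig import *
import cv2,numpy as np
s=read_state();print(s['time_s'],s['position'],np.round(s['tcp_rot'],3).tolist(),s['opening'])
for c in ("top","side"):
    d=capture(c);cv2.imwrite(f"pics/{c}0.png",cv2.resize(d["color"][:,:,::-1],(800,600)))
    print(c,d["camera_matrix"].tolist(),np.round(-d["R"].T@d["t"],3),np.round(d["R"],3).tolist())
    for n in ("piece_large","piece_small","piece_square","piece_bar","cradle_large","cradle_small","cradle_square","cradle_bar","beaker","jar"):
        print(n,[(np.round(r["at"],3).tolist(),round(r["conf"],2)) for r in place_of(c,n)[:3]])
E
```

```text
0.0 [ 0.23564461 -0.57813369  0.2435784 ] [[0.926, 0.377, -0.0], [0.377, -0.926, 0.002], [0.0, -0.002, -1.0]] 1.0004217407221794
top [[494.7455404143157, 0.0, 262.3939456209469], [0.0, 494.7455404143157, 193.5738625984605], [0.0, 0.0, 1.0]] [ 0.209 -0.073  1.493] [[0.089, -0.996, 0.002], [-0.971, -0.087, -0.222], [0.221, 0.018, -0.975]]
piece_large [([0.437, 0.116, -0.0], 0.69)]
piece_small [([0.371, 0.277, -0.005], 0.46)]
piece_square [([0.546, 0.393, 0.003], 0.73), ([0.659, 0.152, -0.003], 0.17)]
piece_bar [([0.53, -0.398, 0.0], 0.64)]
cradle_large [([0.448, -0.106, 0.005], 0.55)]
cradle_small [([0.656, 0.153, -0.002], 0.62)]
cradle_square [([0.382, -0.261, 0.004], 0.8)]
cradle_bar [([0.636, -0.143, -0.002], 0.95), ([0.711, -0.375, 0.001], 0.69), ([0.338, -0.522, 0.003], 0.55)]
beaker [([0.546, -0.004, 0.004], 0.8)]
jar [([0.517, -0.237, 0.002], 0.77)]
side [[347.5932802440721, 0.0, 250.01860726695813], [0.0, 347.5932802440721, 194.7397907195887], [0.0, 0.0, 1.0]] [ 0.394 -0.659  0.756] [[0.98, -0.197, -0.007], [-0.154, -0.744, -0.65], [0.123, 0.639, -0.76]]
piece_large [([0.44, 0.12, 0.001], 0.85)]
piece_small [([0.382, -0.262, -0.002], 0.59), ([0.368, 0.274, -0.002], 0.51)]
piece_square [([0.547, 0.392, 0.002], 0.66)]
piece_bar [([0.53, -0.396, -0.003], 0.86)]
cradle_large [([0.443, -0.104, 0.004], 0.88)]
cradle_small [([0.659, 0.158, -0.002], 0.77)]
cradle_square [([0.379, -0.261, -0.003], 0.66)]
cradle_bar [([0.635, -0.148, 0.0], 0.97), ([0.517, -0.241, 0.002], 0.6), ([0.715, -0.374, -0.003], 0.58)]
beaker [([0.546, -0.003, -0.003], 0.87)]
jar [([0.517, -0.24, 0.001], 0.85)]
```

View pics/top0.png

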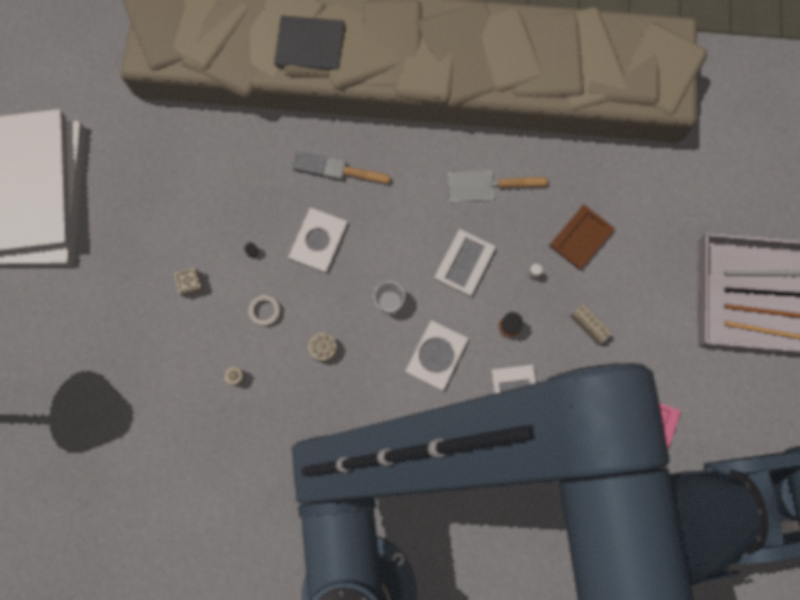

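View pics/side0.png

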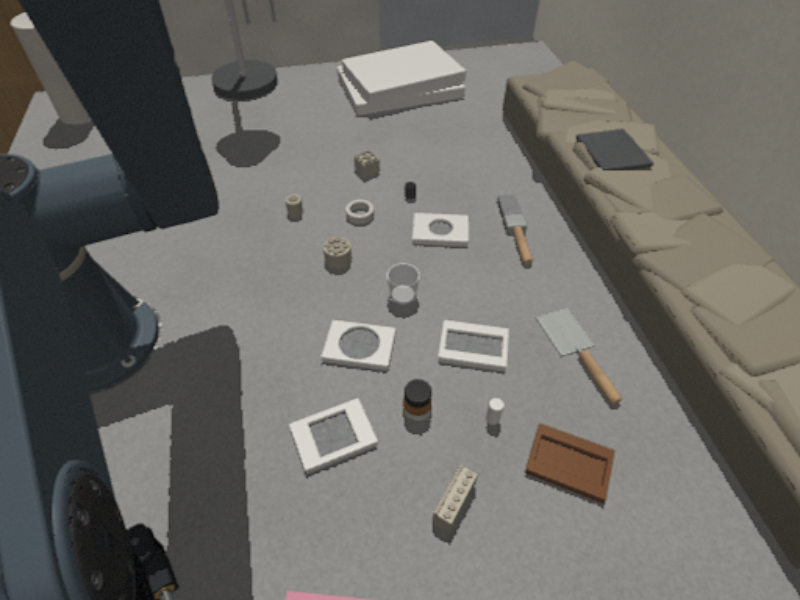

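The top view (800x600 scale) shows the white cradles: small at (318,240), bar at (465,262), large at (437,355), and square at (515,380), which the arm partly hides. The stones are the square at (188,281), small at (234,376), large at (322,347) and bar at (592,325). The side view agrees and shows all of them. Next I'll fit the poses by silhouette.

```bash
cat > fit.py <<'E'
from rig import *
import cv2,numpy as np
from scipy.optimize import minimize
a=np.linspace(0,2*np.pi,40,endpoint=False)
rect=lambda x,y:np.array([[x,y],[-x,y],[-x,-y],[x,-y]])/2
disc=lambda d:np.c_[np.cos(a),np.sin(a)]*d/2
C=(rect(.112,.08),.014)
M=dict(piece_large=(disc(.054),.038),piece_small=(disc(.034),.038),piece_square=(rect(.044,.044),.038),piece_bar=(rect(.08,.028),.038),
 cradle_large=C,cradle_small=C,cradle_square=C,cradle_bar=C)
def proj(d,X):
    p=(X@d["R"].T+d["t"])@d["camera_matrix"].T
    return p[:,:2]/p[:,2:]
def render(d,n,q,z0=0):
    b,h=M[n];c,s=np.cos(q[2]),np.sin(q[2]);xy=b@np.array([[c,s],[-s,c]])+q[:2]
    P=proj(d,np.vstack([np.c_[xy,xy[:,0]*0+z] for z in(z0,z0+h)]))
    hull=cv2.convexHull(P.astype(np.float32))[:,0]
    im=np.zeros((1536,2048),np.uint8)
    cv2.fillConvexPoly(im,np.round((hull*4+1.5)*16).astype(int),1,shift=4)
    return im
def fit(n,guess,ds,z0=0,yaws=np.radians(np.arange(-90,90,22.5))):
    ms=[]
    for c,d in ds.items():
        px=proj(d,np.array([[*guess,.015+z0]]))[0]
        best=None
        for r in trace(c,n):
            m=r["pixels"]
            ys,xs=np.nonzero(m)
            if len(xs) and np.hypot(xs.mean()-px[0],ys.mean()-px[1])<15: best=m;break
        if best is not None: ms.append((c,d,cv2.resize(best.astype(np.uint8),(2048,1536),interpolation=cv2.INTER_NEAREST)))
    def solve(ms):
        def f(q):
            t=0
            for c,d,m in ms:
                r=render(d,n,q,z0);t-=(r&m).sum()/max((r|m).sum(),1)
            return t/len(ms)
        ini=sorted(([*guess,y] for y in yaws),key=f)[:2]
        return min((minimize(f,q,method="Nelder-Mead",options=dict(initial_simplex=[q,[q[0]+.006,q[1],q[2]],[q[0],q[1]+.006,q[2]],[q[0],q[1],q[2]+.2]],xatol=2e-4,fatol=1e-4,maxiter=120)) for q in ini),key=lambda r:r.fun)
    out=[]
    for g in [ms]+([[m] for m in ms] if len(ms)>1 else []):
        r=solve(g);out.append(([x[0] for x in g],[round(r.x[0],4),round(r.x[1],4),round(np.degrees(r.x[2]),1)],round(-r.fun,3)))
    return out
E
python3 - <<'E'
from fit import *
ds={c:capture(c) for c in("top","side")}
G=dict(piece_bar=(.53,-.397),cradle_bar=(.635,-.146),piece_large=(.438,.118),cradle_large=(.446,-.105),piece_small=(.37,.275),cradle_small=(.657,.155),piece_square=(.546,.392),cradle_square=(.38,-.261))
im=ds["side"]["color"][:,:,::-1].copy(); im=cv2.resize(im,(2048,1536))
for n,g in G.items():
    dd=ds if n!="cradle_square" else {"side":ds["side"]}
    o=fit(n,g,dd);print(n,o)
    q=o[0][1];m=render(ds["side"],n,[q[0],q[1],np.radians(q[2])])
    cv2.drawContours(im,cv2.findContours(m,0,2)[0],-1,(0,0,255),3)
cv2.imwrite("pics/fit.png",cv2.resize(im[380:1500,600:1700],(589,600)))
E
```

```text
piece_bar [(['top', 'side'], [np.float64(0.532), np.float64(-0.3963), np.float64(47.4)], np.float64(0.858)), (['top'], [np.float64(0.5318), np.float64(-0.3982), np.float64(49.0)], np.float64(0.8)), (['side'], [np.float64(0.5315), np.float64(-0.3967), np.float64(47.3)], np.float64(0.919))]
cradle_bar [(['top', 'side'], [np.float64(0.6365), np.float64(-0.1451), np.float64(-21.8)], np.float64(0.931)), (['top'], [np.float64(0.6396), np.float64(-0.146), np.float64(-22.3)], np.float64(0.923)), (['side'], [np.float64(0.6359), np.float64(-0.1452), np.float64(-21.5)], np.float64(0.952))]
piece_large [(['top', 'side'], [np.float64(0.4403), np.float64(0.1154), np.float64(-66.4)], np.float64(0.919)), (['top'], [np.float64(0.4399), np.float64(0.1154), np.float64(-60.6)], np.float64(0.945)), (['side'], [np.float64(0.4405), np.float64(0.1159), np.float64(-61.9)], np.float64(0.897))]
cradle_large [(['top', 'side'], [np.float64(0.4469), np.float64(-0.1054), np.float64(-20.7)], np.float64(0.943)), (['top'], [np.float64(0.4478), np.float64(-0.1058), np.float64(-20.6)], np.float64(0.948)), (['side'], [n
[... 178 characters left out ...]
]
cradle_small [(['top', 'side'], [np.float64(0.6579), np.float64(0.1523), np.float64(-16.5)], np.float64(0.947)), (['top'], [np.float64(0.6588), np.float64(0.1518), np.float64(-16.4)], np.float64(0.946)), (['side'], [np.float64(0.6565), np.float64(0.1526), np.float64(-16.7)], np.float64(0.962))]
piece_square [(['top', 'side'], [np.float64(0.5455), np.float64(0.3906), np.float64(-68.1)], np.float64(0.882)), (['top'], [np.float64(0.5465), np.float64(0.3905), np.float64(-66.6)], np.float64(0.877)), (['side'], [np.float64(0.5451), np.float64(0.3918), np.float64(-69.6)], np.float64(0.903))]
cradle_square [(['side'], [np.float64(0.3802), np.float64(-0.2634), np.float64(12.8)], np.float64(0.937))]
```

View pics/fit.png

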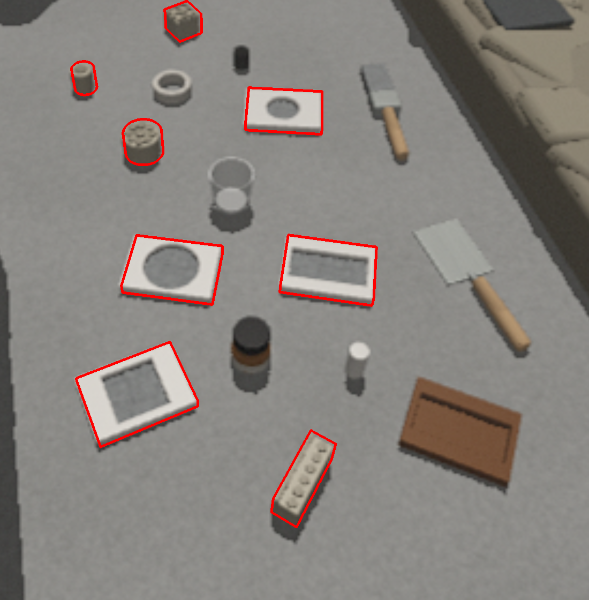

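The red outlines match all eight things in the crop, and every height and size is consistent. Next is a motion helper, starting with the bar.

```bash
cat > go.py <<'E'
# python3 go.py x y z yaw : turn (about tool xyz) then shift in the turned tool frame
import sys,numpy as np
from rig import *
from scipy.spatial.transform import Rotation as Q
s=read_state();R=np.array(s["tcp_rot"]);p=np.array(s["position"])
for a in sys.argv[1:]:
    x,y,z,w=map(float,a.split(","));c=np.radians(w)
    T=np.array([[np.cos(c),np.sin(c),0],[np.sin(c),-np.cos(c),0],[0,0,-1]])
    rv=Q.from_matrix(R.T@T).as_rotvec();sh=T.T@(np.array([x,y,z])-p)*1000
    print(a,"rot",np.round(rv,3),"=%.1f rows"%(np.degrees(np.linalg.norm(rv))/10.5),"shift",np.round(sh,1),"=%.1f rows"%(np.linalg.norm(sh)/50))
    R,p=T,np.array([x,y,z])
print(s["time_s"],np.round(s["position"],4),np.round(s["joint_positions"],1))
E
python3 go.py .532,-.3965,.13,47.4 .532,-.3965,.034,47.4
python3 - <<'E'
from rig import *
import numpy as np
d=capture("side")
for u,v in((157,51),(159,93)):
    r=d["R"].T@np.linalg.inv(d["camera_matrix"])@[u,v,1];c=-d["R"].T@d["t"];print(c-r*c[2]/r[2])
E
```

```text
.532,-.3965,.13,47.4 rot [ 0.   -0.   -0.44] =2.4 rows shift [334.7  94.7 114.6] =7.3 rows
.532,-.3965,.034,47.4 rot [0. 0. 0.] =0.0 rows shift [ 0.  0. 96.] =1.9 rows
1.95 [ 0.2358 -0.5788  0.2446] [-78.1  30.2  82.1   0.   67.7 -10.2]
[0.27757765 0.88626872 0.        ]
[0.27640045 0.55102222 0.        ]
```

```bash
python3 -m jog '0 0 0 0 0 -0.147 87; 0 0 0 0 0 -0.147 87; 0 0 0 0 0 -0.146 87; 42 12 14 0 0 0 70; 42 12 14 0 0 0 60; 42 12 14 0 0 0 60; 42 12 14 0 0 0 60; 42 12 14 0 0 0 60; 42 12 14 0 0 0 60; 42 12 14 0 0 0 60; 41 11 16 0 0 0 60'; python3 -m jog '0 0 0 0 0 0 60; 0 0 0 0 0 0 60'; python3 go.py .532,-.3965,.034,47.4
python3 - <<'E'
from fit import *
d=capture("wrist");cv2.imwrite("pics/w1.png",d["color"][:,:,::-1])
ds={c:capture(c) for c in("top","side")}
print(fit("piece_bar",(.53,-.397),ds))
q=proj(d,np.array([[.532,-.3965,.036]]));print(q,proj(d,np.array([[.532,-.3965,0.0]])))
E
```

```text
time_s: 3.38
position: [0.534, -0.396, 0.1303]
tcp_rot: [[0.677, 0.736, 0.001], [0.736, -0.677, -0.001], [-0.0, 0.001, -1.0]]
force: [-0.3, -0.8, -0.2]
opening: 0.689
grasp_force: 0.0
time_s: 3.62
position: [0.5324, -0.3968, 0.1305]
tcp_rot: [[0.677, 0.736, -0.0], [0.736, -0.677, -0.0], [-0.001, -0.0, -1.0]]
force: [-0.9, -0.1, 0.4]
opening: 0.693
grasp_force: 0.0
.532,-.3965,.034,47.4 rot [-0.     0.001  0.   ] =0.0 rows shift [-0.  -0.5 96.5] =1.9 rows
3.625 [ 0.5324 -0.3968  0.1305] [-46.3  40.8  81.4  -0.   57.8  -3.7]
[(['side'], [np.float64(0.5318), np.float64(-0.3978), np.float64(47.3)], np.float64(0.855))]
[[256.01988748 201.48731172]] [[255.92336729 190.4207337 ]]
```

View pics/w1.png

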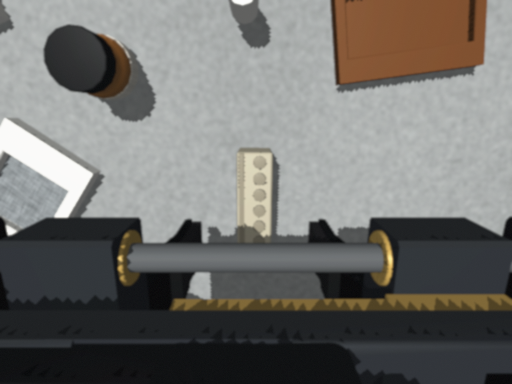

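The wrist view shows the bar upright at column ~257 (240–276), centred between the jaws. I'll descend and grip it.

```bash
python3 -m jog '0 0 30 0 0 0 60; 0 0 30 0 0 0 60; 0 0 20 0 0 0 60; 0 0 10 0 0 0 60; 0 0 6 0 0 0 60; 0 0 0 0 0 0 60; 0 0 0 0 0 0 15; 0 0 0 0 0 0 15; 0 0 0 0 0 0 15; 0 0 0 0 0 0 15; 0 0 0 0 0 0 15; 0 0 0 0 0 0 15'; python3 -m jog '0 0 0 0 0 0 15; 0 0 -8 0 0 0 15; 0 0 -25 0 0 0 15; 0 0 -35 0 0 0 15; 0 0 -28 0 0 0 15; 0 0 0 0 0 0 15';python3 go.py .6365,-.1453,.13,-21.8 .6365,-.1453,.041,-21.8
```

```text
time_s: 5.38
position: [0.5325, -0.3965, 0.0347]
tcp_rot: [[0.677, 0.736, -0.0], [0.736, -0.677, 0.0], [0.0, -0.0, -1.0]]
force: [0.2, -0.3, 2.4]
opening: 0.321
grasp_force: 30.0
time_s: 6.12
position: [0.5339, -0.398, 0.133]
tcp_rot: [[0.677, 0.736, 0.004], [0.736, -0.677, -0.004], [-0.0, 0.006, -1.0]]
force: [0.2, 0.3, -2.1]
opening: 0.322
grasp_force: 30.0
.6365,-.1453,.13,-21.8 rot [ 0.005 -0.003  1.207] =6.6 rows shift [   1.4 -272.7    3. ] =5.5 rows
.6365,-.1453,.041,-21.8 rot [0. 0. 0.] =0.0 rows shift [ 0.  0. 89.] =1.8 rows
6.125 [ 0.5339 -0.398   0.133 ] [-46.3  40.6  81.3   0.   57.7  -3.7]
```

```bash
python3 -m jog '0 0 0 0 0 0.1 15; 0 0 0 0 0 0.16 15; 0 0 0 0 0 0.16 15; 0 0 0 0 0 0.16 15; 0 0 0 0 0 0.16 15; 0 0 0 0 0 0.16 15; 0 0 0 0 0 0.16 15; 0 0 0 0 0 0.147 15; 0 -23 0 0 0 0 15; 0 -40 0 0 0 0 15; 0 -45 0 0 0 0 15; 0 -45 0 0 0 0 15'; python3 -m jog '0 -45 0 0 0 0 15; 1 -40 0 0 0 0 15; 0 -25 0 0 0 0 15; 0 -10 0 0 0 0 15; 0 0 0 0 0 0 15; 0 0 0 0 0 0 15'; python3 go.py .6365,-.1453,.05,-21.8
python3 - <<'E'
from fit import *
ds={c:capture(c) for c in("top","side")}
d=ds["side"];cv2.imwrite("pics/s2.png",cv2.resize(d["color"][180:300,180:380,::-1],(800,480)))
print(fit("piece_bar",(.6365,-.145),ds,z0=.096))
E
```

```text
time_s: 7.62
position: [0.5892, -0.2515, 0.1293]
tcp_rot: [[0.929, -0.369, -0.002], [-0.369, -0.929, 0.002], [-0.002, -0.001, -1.0]]
force: [-0.2, -0.3, -1.7]
opening: 0.318
grasp_force: 30.0
time_s: 8.38
position: [0.6344, -0.1443, 0.1303]
tcp_rot: [[0.928, -0.372, -0.001], [-0.372, -0.928, -0.0], [-0.0, 0.0, -1.0]]
force: [-0.1, -0.5, -1.9]
opening: 0.317
grasp_force: 30.0
.6365,-.1453,.05,-21.8 rot [ 0.  0. -0.] =0.0 rows shift [ 2.4  0.1 80.3] =1.6 rows
8.375 [ 0.6344 -0.1443  0.1303] [-22.6  39.9  83.6  -0.   56.5  89.2]Traceback (most recent call last):
  File "<stdin>", line 4, in <module>
  File "fit.py", line 40, in fit
    r=solve(g);out.append(([x[0] for x in g],[round(r.x[0],4),round(r.x[1],4),round(np.degrees(r.x[2]),1)],round(-r.fun,3)))
  File "fit.py", line 36, in solve
    ini=sorted(([*guess,y] for y in yaws),key=f)[:2]
        ~~~~~~^^^^^^^^^^^^^^^^^^^^^^^^^^^^^^^^^^
  File "fit.py", line 35, in f
    return t/len(ms)
           ~^~~~~~~~
ZeroDivisionError: division by zero
```

View pics/s2.png

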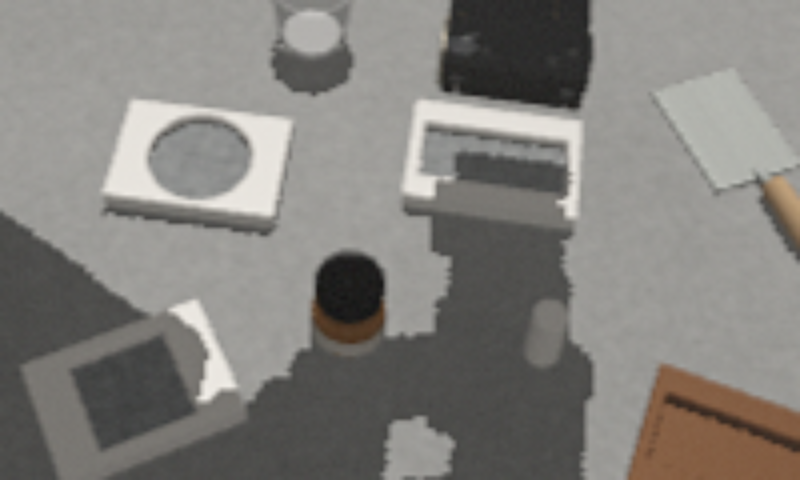

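The crop shows the empty bar cradle at (495,165) with the gripper above it; the stone itself is hidden. I'll lower gently onto the floor, where TCP z should be about 0.0407.

```bash
python3 -m jog '2 0 20 0 0 0 15; 0 0 25 0 0 0 15; 0 0 20 0 0 0 15; 0 0 10 0 0 0 15; 0 0 6 0 0 0 15; 0 0 3 0 0 0 15; 0 0 2 0 0 0 15; 0 0 1 0 0 0 15; 0 0 1 0 0 0 15; 0 0 0 0 0 0 15; 0 0 0 0 0 0 15'; python3 go.py .6365,-.1453,.0407,-21.8
```

```text
time_s: 9.95
position: [0.6367, -0.1443, 0.0427]
tcp_rot: [[0.929, -0.371, 0.0], [-0.371, -0.929, -0.0], [0.0, 0.0, -1.0]]
force: [0.9, -0.1, -1.9]
opening: 0.316
grasp_force: 30.0
.6365,-.1453,.0407,-21.8 rot [ 0. -0.  0.] =0.0 rows shift [0.2 1.  2. ] =0.0 rows
9.95 [ 0.6367 -0.1443  0.0427] [-22.6  47.1  85.3   0.   47.6  89.2]
```

```bash
python3 -m jog '0 1 1 0 0 0 15; 0 0 0.5 0 0 0 15; 0 0 0.5 0 0 0 15; 0 0 0.5 0 0 0 15; 0 0 0 0 0 0 15'
```

```text
time_s: 10.58
position: [0.6362, -0.1452, 0.0408]
tcp_rot: [[0.929, -0.371, 0.0], [-0.371, -0.929, -0.0], [0.0, 0.0, -1.0]]
force: [-2.0, 0.2, 5.4]
opening: 0.32
grasp_force: 30.0
```

```bash
python3 -m jog '0 0 0 0 0 0 32; 0 0 0 0 0 0 40; 0 0 0 0 0 0 55; 0 0 0 0 0 0 60; 0 0 0 0 0 0 60; 0 0 -10 0 0 0 60; 0 0 -30 0 0 0 60; 0 0 -45 0 0 0 60; 0 0 -45 0 0 0 60; 0 0 0 0 0 0 75'; python3 go.py .4403,.1156,.14,-20 .4403,.1156,.034,-20
python3 - <<'E'
from fit import *
d=capture("wrist");cv2.imwrite("pics/w3.png",d["color"][:,:,::-1])
E
```

```text
time_s: 11.82
position: [0.6393, -0.1463, 0.1756]
tcp_rot: [[0.929, -0.371, 0.01], [-0.371, -0.929, -0.004], [0.011, 0.0, -1.0]]
force: [0.0, 0.1, 0.4]
opening: 0.742
grasp_force: 0.0
.4403,.1156,.14,-20 rot [ 0.    -0.011 -0.031] =0.2 rows shift [-276.5 -178.1   35.6] =6.6 rows
.4403,.1156,.034,-20 rot [0. 0. 0.] =0.0 rows shift [  0.   0. 106.] =2.1 rows
11.825 [ 0.6393 -0.1463  0.1756] [-22.6  36.8  81.5   0.   61.1  89.1]
```

View pics/w3.png

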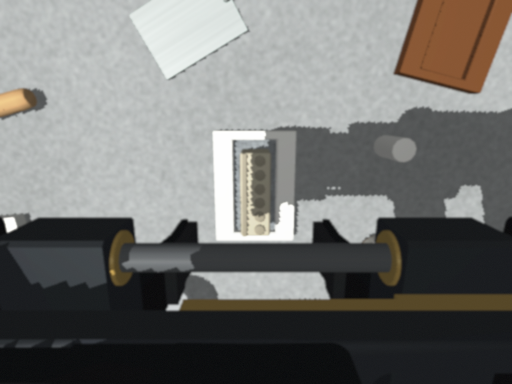

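The bar sits inside the white recess, upright at about (257,193), with clear margins. The large disc is next.

```bash
python3 -m jog '-20 -13 0 0 0 -0.03 80; -40 -26 0 0 0 0 80; -45 -29 0 0 0 0 80; -45 -29 0 0 0 0 80; -45 -29 0 0 0 0 80; -40 -26 10 0 0 0 80; -30 -19 12 0 0 0 80; -12 -7 12 0 0 0 80; 0 0 0 0 0 0 80; 0 0 0 0 0 0 80'; python3 go.py .4403,.1156,.034,-20
python3 - <<'E'
from fit import *
d=capture("wrist");cv2.imwrite("pics/w4.png",d["color"][:,:,::-1])
ds={c:capture(c) for c in("top","side")}
print(fit("piece_large",(.4403,.1156),ds,yaws=[0]))
print(fit("cradle_square",(.3802,-.2634),ds,yaws=[.2]))
print(fit("piece_small",(.37,.275),ds,yaws=[0]))
E
```

```text
time_s: 13.12
position: [0.4384, 0.1171, 0.136]
tcp_rot: [[0.939, -0.343, 0.0], [-0.343, -0.939, -0.0], [0.0, 0.0, -1.0]]
force: [0.6, 0.3, -0.6]
opening: 0.921
grasp_force: 0.0
.4403,.1156,.034,-20 rot [ 0.    -0.    -0.001] =0.0 rows shift [  2.3   0.8 102. ] =2.0 rows
13.125 [0.4384 0.1171 0.136 ] [  0.8  28.  112.1  -0.   39.9 110.9]
[(['side'], [np.float64(0.44), np.float64(0.1175), np.float64(10.2)], np.float64(0.827))]
[(['top', 'side'], [np.float64(0.38), np.float64(-0.2633), np.float64(12.1)], np.float64(0.949)), (['top'], [np.float64(0.3808), np.float64(-0.2633), np.float64(13.0)], np.float64(0.943)), (['side'], [np.float64(0.3796), np.float64(-0.2633), np.float64(11.1)], np.float64(0.959))]
[(['side'], [np.float64(0.3635), np.float64(0.274), np.float64(16.2)], np.float64(0.426))]
```

View pics/w4.png

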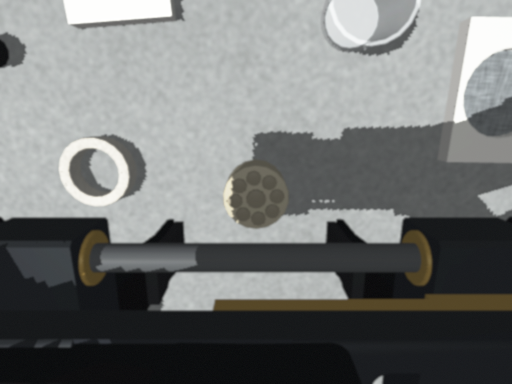

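The disc appears at (257,194), centred on the jaw line, and the tape ring at (93,172) is clear of the fingers. I'll descend and grip it.

```bash
python3 -m jog '2 1 30 0 0 0 80; 0 0 30 0 0 0 80; 0 0 24 0 0 0 80; 0 0 12 0 0 0 80; 0 0 6 0 0 0 80; 0 0 0 0 0 0 80; 0 0 0 0 0 0 45; 0 0 0 0 0 0 45; 0 0 0 0 0 0 45; 0 0 0 0 0 0 45; 0 0 0 0 0 0 45; 0 0 0 0 0 0 45'; python3 -m jog '0 0 0 0 0 0 45; 0 0 -8 0 0 0 45; 0 0 -25 0 0 0 45; 0 0 -35 0 0 0 45; 0 0 -28 0 0 0 45; 0 0 0 0 0 0 45';python3 go.py .4467,-.1055,.13,-20 .4467,-.1055,.041,-20
```

```text
time_s: 15.08
position: [0.4395, 0.1159, 0.0343]
tcp_rot: [[0.939, -0.343, 0.001], [-0.343, -0.939, 0.0], [0.001, -0.0, -1.0]]
force: [0.0, -0.8, 5.3]
opening: 0.615
grasp_force: 30.0
time_s: 15.82
position: [0.4403, 0.1159, 0.1316]
tcp_rot: [[0.939, -0.343, 0.004], [-0.343, -0.939, 0.0], [0.004, -0.002, -1.0]]
force: [-0.1, -0.2, -2.0]
opening: 0.609
grasp_force: 30.0
.4467,-.1055,.13,-20 rot [-0.002 -0.004 -0.001] =0.0 rows shift [ 81.8 205.9   1.6] =4.4 rows
.4467,-.1055,.041,-20 rot [0. 0. 0.] =0.0 rows shift [ 0.  0. 89.] =1.8 rows
15.825 [0.4403 0.1159 0.1316] [  0.6  28.6 112.2   0.   39.  110.7]
```

```bash
python3 -m jog '8 20 0 0 0 0 45; 16 40 0 0 0 0 45; 18 46 0 0 0 0 45; 18 46 0 0 0 0 45; 14 34 0 0 0 0 45; 8 20 0 0 0 0 45; 0 0 0 0 0 0 45; 0 0 0 0 0 0 45; 0 0 20 0 0 0 45; 0 0 28 0 0 0 45; 0 0 22 0 0 0 45; 0 0 10 0 0 0 45';  python3 -m jog '0 0 4 0 0 0 45; 0 0 1 0 0 0 45; 0 0 0 0 0 0 45; 0 0 0 0 0 0 45'; python3 go.py .4467,-.1055,.0403,-20
```

```text
time_s: 17.32
position: [0.4447, -0.1042, 0.0489]
tcp_rot: [[0.94, -0.342, -0.003], [-0.342, -0.94, 0.001], [-0.003, -0.0, -1.0]]
force: [-0.0, 0.4, -2.5]
opening: 0.614
grasp_force: 30.0
time_s: 17.82
position: [0.4459, -0.106, 0.0456]
tcp_rot: [[0.939, -0.343, 0.001], [-0.343, -0.939, -0.001], [0.001, 0.0, -1.0]]
force: [0.6, -0.3, -2.4]
opening: 0.61
grasp_force: 30.0
.4467,-.1055,.0403,-20 rot [ 0.    -0.001 -0.001] =0.0 rows shift [ 0.6 -0.7  5.3] =0.1 rows
17.825 [ 0.4459 -0.106   0.0456] [-27.4  39.1 114.3   0.   26.5  82.7]
```

```bash
python3 -m jog '1 -1 2 0 0 0 45; 0 0 1 0 0 0 45; 0 0 1 0 0 0 45; 0 0 0.5 0 0 0 45; 0 0 0.5 0 0 0 45; 0 0 0.5 0 0 0 45; 0 0 0 0 0 0 45'
```

```text
time_s: 18.7
position: [0.4468, -0.1052, 0.0403]
tcp_rot: [[0.939, -0.343, 0.0], [-0.343, -0.939, -0.0], [0.0, 0.0, -1.0]]
force: [-1.3, 1.2, 7.0]
opening: 0.612
grasp_force: 30.0
```

```bash
python3 -m jog '0 0 0 0 0 0 57; 0 0 0 0 0 0 65; 0 0 0 0 0 0 76; 0 0 0 0 0 0 80; 0 0 0 0 0 0 80; 0 0 -10 0 0 0 80; 0 0 -30 0 0 0 80; 0 0 -45 0 0 0 80; 0 0 -45 0 0 0 80; 0 0 0 0 0 0 75'; python3 go.py .37,.275,.14,-20 .37,.275,.034,-20
python3 - <<'E'
from fit import *
d=capture("wrist");cv2.imwrite("pics/w5.png",d["color"][:,:,::-1])
ds={c:capture(c) for c in("top","side")}
print(fit("piece_small",(.37,.275),ds,yaws=[0]))
for c in ds: print([(r["at"],r["conf"]) for r in place_of(c,"piece_small")])
E
```

```text
time_s: 19.95
position: [0.4489, -0.1061, 0.1731]
tcp_rot: [[0.939, -0.343, 0.008], [-0.343, -0.939, -0.004], [0.009, 0.001, -1.0]]
force: [0.9, -0.2, -0.2]
opening: 0.887
grasp_force: 0.0
.37,.275,.14,-20 rot [ 0.001 -0.009 -0.001] =0.0 rows shift [-204.5 -331.1   33.1] =7.8 rows
.37,.275,.034,-20 rot [0. 0. 0.] =0.0 rows shift [  0.   0. 106.] =2.1 rows
19.95 [ 0.4489 -0.1061  0.1731] [-27.2  24.3 109.6   0.   45.7  82.8]
[(['side'], [np.float64(0.3672), np.float64(0.2751), np.float64(13.8)], np.float64(0.758))]
[]
[([0.3686, 0.2774, -0.0006], 0.58)]
```

View pics/w5.png

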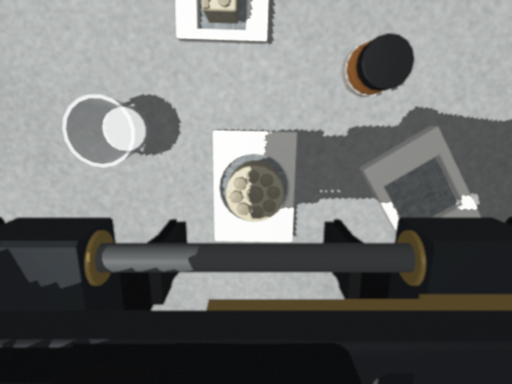

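The disc is inside its round recess at (254,190). Now the small stub.

```bash
python3 -m jog '-12 -20 0 0 0 0 70; -24 -38 0 0 0 0 60; -26 -42 0 0 0 0 60; -26 -42 0 0 0 0 60; -26 -42 0 0 0 0 60; -26 -42 0 0 0 0 60; -24 -40 8 0 0 0 60; -22 -36 12 0 0 0 60; -18 -29 12 0 0 0 60; 0 0 0 0 0 0 60; 0 0 0 0 0 0 60'; python3 go.py .369,.275,.034,-20
python3 - <<'E'
from fit import *
d=capture("wrist");cv2.imwrite("pics/w6.png",d["color"][:,:,::-1])
m=[r for r in trace("wrist","piece_small")]
for r in m:
    ys,xs=np.nonzero(r["pixels"]);print(r["conf"],xs.min(),xs.max(),ys.min(),ys.max(),len(xs))
for q in((.369,.275,.038),(.369,.275,.0)):print(proj(d,np.array([q])))
E
```

```text
time_s: 21.68
position: [0.3685, 0.2752, 0.137]
tcp_rot: [[0.939, -0.343, -0.001], [-0.343, -0.939, -0.001], [-0.001, 0.001, -1.0]]
force: [-0.1, 0.3, -0.7]
opening: 0.689
grasp_force: 0.0
.369,.275,.034,-20 rot [ 0.001  0.001 -0.001] =0.0 rows shift [5.00e-01 1.00e-01 1.03e+02] =2.1 rows
21.675 [0.3685 0.2752 0.137 ] [ 22.8  28.3 111.1  -0.   40.7 132.9]
0.55 232 272 171 217 1473
[[254.98715582 197.73144901]]
[[254.88697993 186.73533321]]
```

View pics/w6.png

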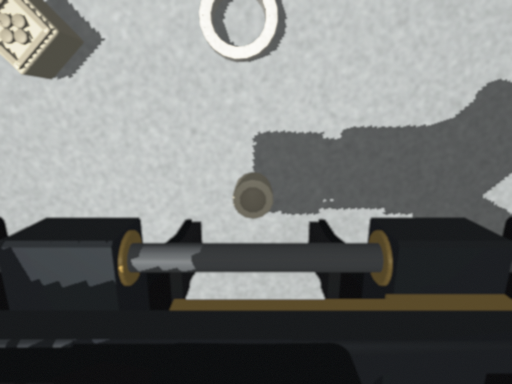

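The stub is at (253,196) against a predicted (255,198), so it is aligned to about 1–2 mm.

```bash
python3 -m jog '1 -1 30 0 0 0 60; 0 0 30 0 0 0 60; 0 0 25 0 0 0 60; 0 0 12 0 0 0 60; 0 0 6 0 0 0 60; 0 0 0 0 0 0 60; 0 0 0 0 0 0 22; 0 0 0 0 0 0 22; 0 0 0 0 0 0 22; 0 0 0 0 0 0 22; 0 0 0 0 0 0 22; 0 0 0 0 0 0 22'; python3 -m jog '0 0 0 0 0 0 22; 0 0 -8 0 0 0 22; 0 0 -25 0 0 0 22; 0 0 -35 0 0 0 22; 0 0 -28 0 0 0 22; 0 0 0 0 0 0 22';python3 go.py .6575,.1523,.13,-20 .6575,.1523,.041,-20
```

```text
time_s: 23.28
position: [0.3703, 0.2764, 0.0348]
tcp_rot: [[0.939, -0.343, 0.0], [-0.343, -0.939, 0.0], [0.0, -0.0, -1.0]]
force: [-0.6, -0.4, 5.2]
opening: 0.381
grasp_force: 30.0
time_s: 24.02
position: [0.3712, 0.2768, 0.1323]
tcp_rot: [[0.939, -0.343, 0.004], [-0.343, -0.939, 0.002], [0.003, -0.003, -1.0]]
force: [0.1, -0.2, -1.1]
opening: 0.385
grasp_force: 30.0
.6575,.1523,.13,-20 rot [-0.003 -0.003 -0.001] =0.0 rows shift [311.6  19.1   2.3] =6.2 rows
.6575,.1523,.041,-20 rot [0. 0. 0.] =0.0 rows shift [ 0.  0. 89.] =1.8 rows
24.025 [0.3712 0.2768 0.1323] [ 22.8  28.9 111.1  -0.   39.7 132.9]
```

```bash
python3 -m jog '20 1 0 0 0 0 22; 40 3 0 0 0 0 22; 48 3 0 0 0 0 22; 50 3 0 0 0 0 22; 50 3 0 0 0 0 22; 48 3 0 0 0 0 22; 36 2 0 0 0 0 22; 20 1 0 0 0 0 22; 0 0 0 0 0 0 22; 0 0 0 0 0 0 22; 0 0 20 0 0 0 22; 0 0 28 0 0 0 22';  python3 -m jog '0 0 22 0 0 0 22; 0 0 10 0 0 0 22; 0 0 4 0 0 0 22; 0 0 0 0 0 0 22; 0 0 0 0 0 0 22'; python3 go.py .6575,.1523,.0408,-20
```

```text
time_s: 25.52
position: [0.6561, 0.1521, 0.0818]
tcp_rot: [[0.94, -0.342, 0.001], [-0.342, -0.94, 0.0], [0.001, -0.0, -1.0]]
force: [-0.3, -0.2, -0.7]
opening: 0.385
grasp_force: 30.0
time_s: 26.15
position: [0.6573, 0.1515, 0.0475]
tcp_rot: [[0.939, -0.343, 0.002], [-0.343, -0.939, 0.0], [0.002, -0.001, -1.0]]
force: [-0.1, -0.5, -0.5]
opening: 0.384
grasp_force: 30.0
.6575,.1523,.0408,-20 rot [-0.001 -0.002 -0.001] =0.0 rows shift [-0.1 -0.8  6.7] =0.1 rows
26.15 [0.6573 0.1515 0.0475] [  3.5  47.9  81.8  -0.   50.3 113.6]
```

```bash
python3 -m jog '0 -1 3 0 0 0 22; 0 0 2 0 0 0 22; 0 0 0.5 0 0 0 22; 0 0 0.5 0 0 0 22; 0 0 0.5 0 0 0 22; 0 0 0.5 0 0 0 22; 0 0 0 0 0 0 22'
```

```text
time_s: 27.02
position: [0.6569, 0.1523, 0.0409]
tcp_rot: [[0.939, -0.343, -0.0], [-0.343, -0.939, -0.0], [-0.0, 0.0, -1.0]]
force: [-2.3, 0.0, 7.7]
opening: 0.389
grasp_force: 30.0
```

Contact with the floor. I'll release and move on to the square.

```bash
python3 -m jog '0 0 0 0 0 0 37; 0 0 0 0 0 0 45; 0 0 0 0 0 0 60; 0 0 0 0 0 0 65; 0 0 0 0 0 0 65; 0 0 -10 0 0 0 65; 0 0 -30 0 0 0 65; 0 0 -45 0 0 0 75; 0 0 -35 0 0 0 75; 0 0 0 0 0 0 75'; python3 go.py .5457,.391,.14,22 .5457,.391,.034,22
python3 - <<'E'
from fit import *
d=capture("wrist");cv2.imwrite("pics/w7.png",d["color"][:,:,::-1])
ds={c:capture(c) for c in("top","side")}
print(fit("piece_square",(.5457,.391),ds))
E
```

```text
time_s: 28.28
position: [0.6596, 0.1526, 0.1641]
tcp_rot: [[0.939, -0.343, 0.009], [-0.343, -0.939, 0.001], [0.008, -0.004, -1.0]]
force: [0.2, 0.3, -0.3]
opening: 0.857
grasp_force: 0.0
.5457,.391,.14,22 rot [-0.    -0.009 -0.734] =4.0 rows shift [ -16.3 -263.7   24.1] =5.3 rows
.5457,.391,.034,22 rot [0. 0. 0.] =0.0 rows shift [  0.   0. 106.] =2.1 rows
28.275 [0.6596 0.1526 0.1641] [  3.6  39.1  78.5   0.   61.9 113.6]
[(['side'], [np.float64(0.5451), np.float64(0.3914), np.float64(-69.7)], np.float64(0.934))]
```

View pics/w7.png

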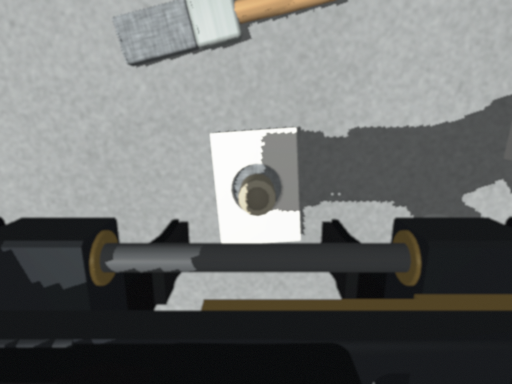

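The stub is in its recess at (257,197); most of its offset from the recess centre at (257,188) is parallax. Now the square.

```bash
python3 -m jog '0 0 0 0 0 -0.12 75; 0 0 0 0 0 -0.15 75; 0 0 0 0 0 -0.15 75; 0 0 0 0 0 -0.15 75; 0 0 0 0 0 -0.15 75; -2 -30 0 0 0 0 75; -3 -45 0 0 0 0 75; -3 -45 0 0 0 0 75; -3 -45 0 0 0 0 75; -3 -45 8 0 0 0 75; -2 -34 8 0 0 0 75; 0 -20 8 0 0 0 75'; python3 -m jog '0 0 0 0 0 0 75; 0 0 0 0 0 0 75'; python3 go.py .5455,.391,.034,21.5
python3 - <<'E'
from fit import *
d=capture("wrist");cv2.imwrite("pics/w8.png",d["color"][:,:,::-1])
for q in((.5455,.391,.038),(.5455,.391,.0)):print(proj(d,np.array([q])))
E
```

```text
time_s: 30.02
position: [0.545, 0.394, 0.1338]
tcp_rot: [[0.932, 0.363, -0.002], [0.363, -0.932, -0.001], [-0.003, 0.0, -1.0]]
force: [1.1, -0.6, -0.5]
opening: 0.86
grasp_force: 0.0
time_s: 30.28
position: [0.5474, 0.3916, 0.1353]
tcp_rot: [[0.933, 0.361, -0.0], [0.361, -0.933, -0.001], [-0.0, 0.001, -1.0]]
force: [0.7, -0.2, -0.5]
opening: 0.859
grasp_force: 0.0
.5455,.391,.034,21.5 rot [ 0.001  0.    -0.006] =0.0 rows shift [-2.000e+00 -1.000e-01  1.013e+02] =2.0 rows
30.275 [0.5474 0.3916 0.1353] [26.1 41.1 79.8 -0.  59.2 95. ]
[[256.07415471 202.15819483]]
[[255.90903462 190.58597909]]
```

View pics/w8.png

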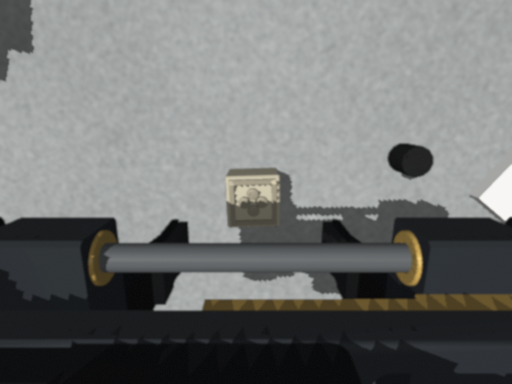

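The square is at (253,200) against a predicted (256,202), turned about 1–2°. I'll nudge to match, then grip.

```bash
python3 -m jog '-1 -2 30 0 0 -0.015 75; 0 0 30 0 0 0 75; 0 0 23 0 0 0 75; 0 0 12 0 0 0 75; 0 0 6 0 0 0 75; 0 0 0 0 0 0 75; 0 0 0 0 0 0 32; 0 0 0 0 0 0 32; 0 0 0 0 0 0 32; 0 0 0 0 0 0 32; 0 0 0 0 0 0 32; 0 0 0 0 0 0 32'; python3 -m jog '0 0 0 0 0 0 32; 0 0 -8 0 0 0 32; 0 0 -25 0 0 0 32; 0 0 -35 0 0 0 32; 0 0 -35 0 0 0 32; 0 0 0 0 0 0 32';python3 go.py .48,.1,.14,12.3 .3801,-.2633,.13,12.3 .3801,-.2633,.041,12.3
```

```text
time_s: 31.82
position: [0.5451, 0.3941, 0.0348]
tcp_rot: [[0.927, 0.376, 0.0], [0.376, -0.927, -0.0], [0.0, 0.0, -1.0]]
force: [-0.2, -1.9, 2.9]
opening: 0.5
grasp_force: 30.0
time_s: 32.58
position: [0.5469, 0.3956, 0.1408]
tcp_rot: [[0.927, 0.375, 0.006], [0.375, -0.927, 0.004], [0.007, -0.001, -1.0]]
force: [0.2, 0.7, -2.5]
opening: 0.503
grasp_force: 30.0
.48,.1,.14,12.3 rot [-0.002 -0.007  0.17 ] =0.9 rows shift [-128.4  274.5    0.8] =6.1 rows
.3801,-.2633,.13,12.3 rot [0. 0. 0.] =0.0 rows shift [-175.   333.7   10. ] =7.5 rows
.3801,-.2633,.041,12.3 rot [0. 0. 0.] =0.0 rows shift [ 0.  0. 89.] =1.8 rows
32.575 [0.5469 0.3956 0.1408] [26.4 40.6 79.6  0.  59.3 94.3]
```

```bash
python3 -m jog '0 0 0 0 0 0.085 32; 0 0 0 0 0 0.085 32; -10 20 0 0 0 0 32; -19 38 0 0 0 0 32; -23 45 0 0 0 0 32; -23 45 0 0 0 0 32; -23 45 0 0 0 0 32; -23 45 0 0 0 0 32; -23 45 0 0 0 0 32; -23 45 0 0 0 0 32; -23 45 0 0 0 0 32; -23 45 0 0 0 0 32'; python3 -m jog '-23 45 0 0 0 0 32; -23 45 0 0 0 0 32; -20 40 0 0 0 0 32; -15 30 0 0 0 0 32; -8 16 0 0 0 0 32; 0 0 0 0 0 0 32; 0 0 0 0 0 0 32'; python3 go.py .3801,-.2633,.041,12.3
```

```text
time_s: 34.08
position: [0.4249, -0.0606, 0.1366]
tcp_rot: [[0.977, 0.213, -0.002], [0.213, -0.977, 0.001], [-0.001, -0.001, -1.0]]
force: [0.6, -0.9, -1.4]
opening: 0.502
grasp_force: 30.0
time_s: 34.95
position: [0.3762, -0.2488, 0.1372]
tcp_rot: [[0.977, 0.214, -0.001], [0.214, -0.977, 0.002], [-0.001, -0.002, -1.0]]
force: [0.2, -0.0, -1.1]
opening: 0.504
grasp_force: 30.0
.3801,-.2633,.041,12.3 rot [-0.002  0.001  0.001] =0.0 rows shift [ 0.7 15.  96.2] =1.9 rows
34.95 [ 0.3762 -0.2488  0.1372] [-47.7  27.8 112.3   0.   40.   29.9]
```

```bash
python3 -m jog '1 8 0 0 0 0 32; 0 7 0 0 0 0 32; 0 0 20 0 0 0 32; 0 0 28 0 0 0 32; 0 0 24 0 0 0 32; 0 0 12 0 0 0 32; 0 0 4 0 0 0 32; 0 0 2 0 0 0 32; 0 0 0 0 0 0 32; 0 0 0 0 0 0 32'; python3 go.py .381,-.2633,.0408,12.3
```

```text
time_s: 36.2
position: [0.381, -0.2652, 0.0481]
tcp_rot: [[0.977, 0.213, 0.001], [0.213, -0.977, -0.001], [0.001, 0.001, -1.0]]
force: [-0.1, -0.1, -1.8]
opening: 0.504
grasp_force: 30.0
.381,-.2633,.0408,12.3 rot [ 0.001 -0.001  0.   ] =0.0 rows shift [ 0.4 -1.8  7.3] =0.2 rows
36.2 [ 0.381  -0.2652  0.0481] [-48.7  39.  113.4   0.   27.6  29. ]
```

```bash
python3 -m jog '0 -2 3 0 0 0 32; 0 0 2 0 0 0 32; 0 0 1 0 0 0 32; 0 0 0.5 0 0 0 32; 0 0 0.5 0 0 0 32; 0 0 0.5 0 0 0 32; 0 0 0 0 0 0 32'
```

```text
time_s: 37.08
position: [0.3803, -0.263, 0.0408]
tcp_rot: [[0.977, 0.213, 0.0], [0.213, -0.977, -0.0], [0.0, 0.001, -1.0]]
force: [-1.3, 1.1, 6.4]
opening: 0.503
grasp_force: 30.0
```

```bash
python3 -m jog '0 0 0 0 0 0 48; 0 0 0 0 0 0 56; 0 0 0 0 0 0 68; 0 0 0 0 0 0 72; 0 0 0 0 0 0 72; 0 0 -10 0 0 0 72; 0 0 -30 0 0 0 72; 0 0 -45 0 0 0 75; 0 0 -45 0 0 0 75; 0 0 0 0 0 0 75'
python3 - <<'E'
from fit import *
d=capture("wrist");cv2.imwrite("pics/w9.png",d["color"][:,:,::-1])
E
python3 -m jog '0 40 -20 0 0 0 75; 0 45 -20 0 0 0 75; 0 45 -20 0 0 0 75; 0 45 0 0 0 0 75; 0 45 0 0 0 0 75; 0 45 0 0 0 0 75; 0 30 0 0 0 0 75; 0 0 0 0 0 0 75; 0 0 0 0 0 0 75'
python3 - <<'E'
from fit import *
ds={c:capture(c) for c in("top","side")}
cv2.imwrite("pics/s9.png",cv2.resize(ds["side"]["color"][110:320,150:400,::-1],(714,600)))
for n,g,z in(("piece_bar",(.6365,-.145),.006),("piece_large",(.447,-.105),.006),("piece_small",(.657,.152),.006),("piece_square",(.38,-.263),.006)):
    try: print(n,fit(n,g,ds,z0=z))
    except Exception as e: print(n,e)
for n in("beaker","jar"): print(n,[np.round(place_of(c,n)[0]["at"],3) for c in ds])
E
```

```text
time_s: 38.33
position: [0.3819, -0.2646, 0.1737]
tcp_rot: [[0.977, 0.213, 0.006], [0.213, -0.977, -0.007], [0.004, 0.008, -1.0]]
force: [0.3, 0.2, -1.0]
opening: 0.86
grasp_force: 0.0
time_s: 39.5
position: [0.4426, -0.5494, 0.2282]
tcp_rot: [[0.977, 0.213, -0.002], [0.213, -0.977, 0.004], [-0.001, -0.004, -1.0]]
force: [-0.4, 0.1, 0.0]
opening: 0.863
grasp_force: 0.0
piece_bar division by zero
piece_large [(['side'], [np.float64(0.4469), np.float64(-0.1048), np.float64(-65.6)], np.float64(0.874))]
piece_small [(['top', 'side'], [np.float64(0.6549), np.float64(0.1498), np.float64(-71.6)], np.float64(0.775)), (['top'], [np.float64(0.6558), np.float64(0.1498), np.float64(-84.7)], np.float64(0.81)), (['side'], [np.float64(0.6559), np.float64(0.1533), np.float64(-81.9)], np.float64(0.745))]
piece_square division by zero
beaker [array([ 0.546, -0.004,  0.002]), array([ 0.445, -0.101,  0.008])]Traceback (most recent call last):
  File "<stdin>", line 7, in <module>
IndexError: list index out of range
```

View pics/w9.png

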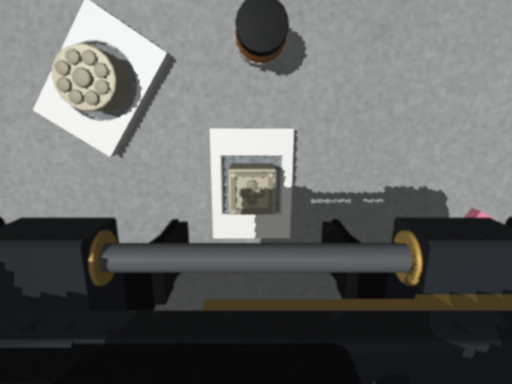

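View pics/s9.png

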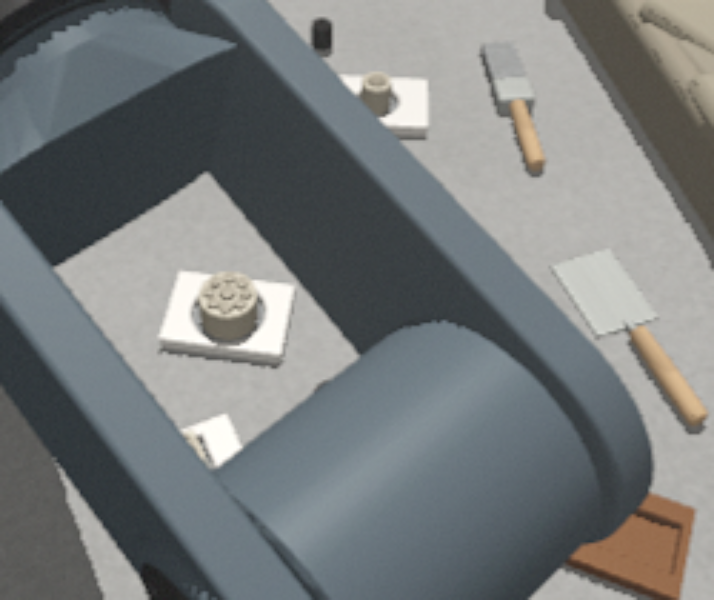

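The wrist view shows the square seated in its recess at (253,190), the disc seated at (85,78) and the jar upright at (262,30). The side view shows the disc and stub in their recesses; the arm hides the rest. One last overall check from the top.

Run:
```python
from fit import *
d=capture("top");cv2.imwrite("pics/t10.png",cv2.resize(d["color"][100:290,90:400,::-1],(800,490),interpolation=cv2.INTER_CUBIC))
s=read_state();print(s["time_s"],s["force"],np.abs(s["qvel"]).max())
```

```text
40.2 [-0.40244443 -0.35979306 -0.83050316] 0.08271725681034565
```

View pics/t10.png

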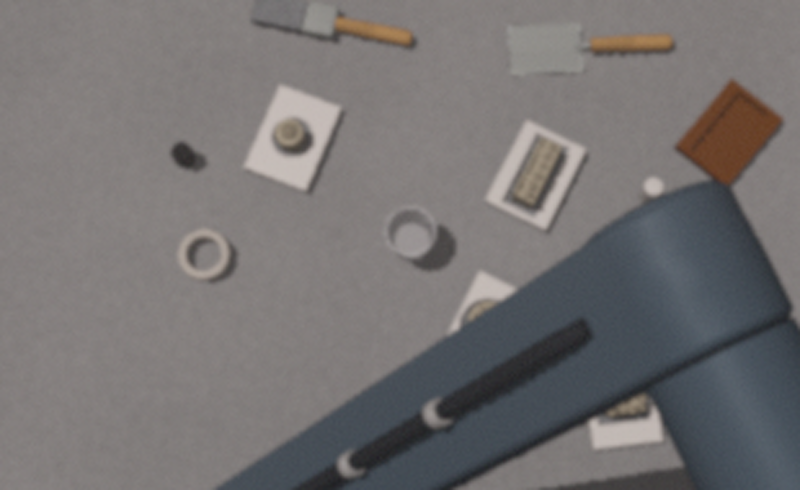

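The stub (290,133) and bar (537,172) sit in their recesses, the disc and square are partly visible in theirs, and the beaker (410,235) is upright. I'm handing in.

```bash
python3 -c "
from rig import *
print(hand_in())"
```

```text
the job is handed in; nothing more can be done
None
```

All four stones are released in their matching white cradles and the job is handed in at about 40 s; the jar and beaker were upright when last seen, though the arm hid the jar in the final picture.

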